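# Point out the parts for a torque check and confirm

### The job

Register the parts for the next torque check under the station's overhead sensor: point at the large hexagonal test nut with the fingertips a finger's width or two straight above it, dwell there for about two seconds, then do the same at the stepped square drive reducer, touching neither. Lift well clear when you travel, so that you point at no other part, then press the larger of the console's two buttons fully down with the fingertips and let it come back up. Pick up nothing, leave all the parts where they are and do not press the smaller button.

Things in the scene. Friction and masses are not known exactly. Their poses are not given: they have to be found in the camera images.
- test_nut: The tungsten carbide test nut: plain dark grey hexagon nut, the larger of the two hexagon nuts, 50 mm across flats (58 mm across corners), 32 mm high, with an open 26 mm hole, lying flat. Loose. Stands or lies on the bench anywhere in the loose parts' field ahead of the robot; origin at the centre of its underside, z up. 
- test_nut_top (a point): Centre of the top of the test nut (over the hole), 32 mm above the bench.
- reducer: The aluminium square drive reducer, standing on its wide end: square body 38 x 38 x 26 mm with a narrower square drive 20 x 20 x 22 mm on top, 48 mm high in all. The only stepped square part. Loose. Stands or lies on the bench anywhere in the loose parts' field ahead of the robot; origin at the centre of its underside, z up. 
- reducer_top (a point): Centre of the top of the reducer's narrow drive, 48 mm above the bench.
- small_nut: Bystander: leave it alone. Ordinary steel hexagon nut, 22 mm across flats, 12 mm high, 12 mm hole. Stands or lies on the bench anywhere in the loose parts' field ahead of the robot; origin at the centre of its underside, z up. 
- small_nut_top (a point): Centre of the top of the small nut.
- collar: Bystander: leave it alone. Round dark grey collar, 38 mm outside, 22 mm bore, 26 mm high. Stands or lies on the bench anywhere in the loose parts' field ahead of the robot; origin at the centre of its underside, z up. 
- collar_top (a point): Centre of the top of the collar (over the bore).
- socket: Bystander: leave it alone. Upright chrome socket, round, 36 mm diameter at the top, 55 mm high. Stands or lies on the bench anywhere in the loose parts' field ahead of the robot; origin at the centre of its underside, z up. 
- socket_top (a point): Centre of the top of the socket.
- wrench_head: Bystander: leave it alone. Chrome flex-head wrench head lying flat, 80 mm long along its x: round head 38 mm across and 22 mm high at +x with a 12 mm square drive standing on it to 34 mm, forked neck at -x. Stands or lies on the bench anywhere in the loose parts' field ahead of the robot; origin at the centre of its underside, z up. 
- wrench_head_top (a point): Point 22 mm above the bench over the wrench head's origin.
- grip_sleeve: Bystander: leave it alone. Pale blue ribbed grip sleeve lying along its x, 80 mm long, 29 mm thick. Stands or lies on the bench anywhere in the loose parts' field ahead of the robot; origin at the centre of its underside, z up. 
- grip_sleeve_top (a point): Centre of the top of the sleeve, 28 mm above the bench.
- extension: Bystander: leave it alone. Chrome drive extension lying along its x, 76 mm long, 20 mm thick. Stands or lies on the bench anywhere in the loose parts' field ahead of the robot; origin at the centre of its underside, z up. 
- extension_top (a point): Centre of the top of the extension, 20 mm above the bench.
- console: Grey operator console fixed to the bench at the left or right side of the loose parts, 90 mm (x) x 120 mm (y) x 40 mm high; two round white push buttons stand side by side on top, 64 mm apart, the larger towards its +y. Origin at the centre of its underside.
- confirm_top (a point): Centre of the top of the larger button (36 mm diameter), which is pressed straight down. It moves with the button.
- confirm (a joint): Travel of the larger button: 0 up, 0.006 m fully down; a spring returns it. About 5 N presses it fully down.
- reject_top (a point): Centre of the top of the smaller button (20 mm diameter). Not to be pressed.
- reject (a joint): Travel of the smaller button: 0 up, 0.006 m fully down.
- transducer: Fixed torque transducer on the other side of the loose parts from the console: steel base 90 x 110 x 14 mm with a round aluminium body 68 mm across to 54 mm high. Origin at the centre of its underside. Not used.
Not all that is in view belongs to the job. Leave any blue or green look-alike of the console alone.

How it is judged:
By the outcome, as a careful person would: the job done as asked, in the order asked, and still so for the second after the job is handed in, with the robot touching nothing.
It also fails if it takes over 48 s, if anything falls off the work surface, if the arm or the gripper's body presses on something with over 40 N, if the wrist force passes 120 N, or if a joint passes its speed limit or range.

### The arm

A 6-joint arm with a two-finger parallel gripper is mounted at the origin on the work surface. World frame = base frame: x ahead of the robot, y to its left, z up, the work surface at z = 0. Lengths are in m, angles in rad, forces in N, time in s.
With the tool pointing down it reaches from about 0.3 to 0.85 m from the base axis. Payload 4.2 kg.
Tool frame: the origin (TCP) lies between the finger pads, 19 mm behind the fingertips; this is the grasp point; z points along the fingers, y is the line along which they close (so a half turn about z gives the same grasp; the last joint's range is limited). The gripper opens to 91 mm and grips with 3 to 60 N. Pads are 32 mm wide; open, the fingers measure 118 mm over their backs; the gripper's body (76 mm by 178 mm) begins 60 mm behind the grasp point.
Start: joints at [-1.25, 0.32, 1.565, -0, 1.257, -0.02], TCP at [0.192, -0.542, 0.233] pointing down, gripper open.
Joint ranges: [-3.11, 3.11], [-0.84, 2.01], [0.21, 2.61], [-1.34, 4.49], [0.05, 2.63], [-2.56, 2.56]. Speed limits (rad/s): [2.57, 2.57, 3.14, 3.14, 3.14, 3.14].

### API

Orientations are given as [roll, pitch, yaw] about the fixed x, y, z axes, in that order (R = Rz(yaw) Ry(pitch) Rx(roll)).
In Python, from rig import telemetry, eyes, job, outline_of, tip_of gives the robot as it stands.
- The arm moves only by the tool jog_arm, never from a script. Its argument "moves" is one flat list of numbers, 7 for each row, row after row: the shift along the tool's x, y, z in cm, then the turn, a rotation vector about the tool's x, y, z in degrees, then the finger opening in cm, from 0 to 9.12. A call has 1 to 12 rows; each row shifts and turns the commanded pose from where the row before left it, along the tool's axes as they then stand; what a row does not reach is not made up. A row lasts 1/8 s, in which the tool goes at most 62.5 mm and 10.7 degrees, less where a joint would pass 70% of its speed; a pose out of reach is approached as far as the arm can. A call is refused whole if a number of a shift passes 6.25 or a number of a turn 10.7, either way. A call with a gripper value outside its range is refused whole. The fingers move at their own pace and stop on an object; "force" is the grip in N (left out, the last holds). Time passes only in rows, so rows that do not move let the fingers close. It gives the time, the measured TCP pose, the force, the opening and the grip force at its end, in the units of the state.
- telemetry.observe(): the state, without advancing time (a new reading comes with each control period).
- eyes.capture(name): name is "scene" or "top" or "wrist"; returns the picture (420x560x3 uint8, red, green, blue); there is no depth.
- eyes.get_calibration(name): a dict with "K" (3x3 intrinsics, pixels), "rvec" (rotation vector, rad) and "tvec" (3), from world to camera coordinates, as OpenCV has them. Camera axes: x right, y down, z forward; pixel columns grow to the right and rows downward; lengths in m; the calibration is good to about 2 mm. A picture is of the moment at which its call begins: read the wrist's pose just before it. get_calibration takes no time and is no camera call; for the wrist camera it gives the pose at the moment of the call.
- job.finish_job(): hands the job in; it is judged then, once.
Trained networks look in the newest picture that a camera, given by its name, has taken for a name from the list of things; names that differ only in an ending like _2 or _b are one class to them, and where a whole thing is asked for, a point or a joint stands for the part that bears it (a point fixed in the world has none). Each returns a list of dicts, best first, with "score" (0 to 1); they miss things now and then, are a little off and sometimes report something else, mostly with a low value. They report only what shows in the picture. A call takes as long as a camera call. They do not tell look-alikes from the thing itself.
- outline_of(camera, thing): "region" (420x560 bool, what is visible of it) and "extent" ([left, top, width, height] as shares, 0 to 1, of the picture: columns of its width, rows of its height, round what is visible of it).
- tip_of(camera, thing): "at" ([row, column] as shares, 0 to 1, of the picture: columns of its width, rows of its height: a listed point, or the origin of a listed thing).
The state is a dict: "clock": time; "qpos": joint angles; "qd": joint speeds; "joint_torque": joint torques, N m; "tcp_pos": TCP position; "tool_rot": TCP orientation; "contact_force": force on the tool from outside, world axes, zero at the start; "moment": the same for the moment, N m; "width": finger opening in m; "finger_force": force on a finger pad.
Only numpy, scipy, OpenCV 4.12 (cv2) and the standard library are available. Lean on these libraries where they do the work, as an engineer would, in place of code of your own. Each camera call takes 0.05 s, during which the arm holds its last target. There are 200 camera calls.

## Working session

There is one attempt and no reset: what is moved stays moved. The work goes in short steps, Python scripts to look and compute and a tool call to move; the robot and the scene stay as the last step left them, time stands still between calls to the robot, and variables do not carry over. Pictures are saved under pics/ and viewed, at most 10 in all, crops included, and the job is handed in when it is done.

Besides the shell and the picture viewer there is one more tool, called after ">>>" as name(argument=value, ...), one argument or row to a line, values as JSON. jog_arm: Moves the arm, as the interface text tells. Its arguments: {"type":"object","properties":{"moves":{"type":"array","items":{"type":"number"}},"force":{"type":"number"}},"required":["moves"]}

```bash
mkdir -p pics; ls; cat > h.py <<'E'
import numpy as np, cv2
from rig import telemetry, eyes, job, outline_of, tip_of
def cal(n):
    c=eyes.get_calibration(n); R=cv2.Rodrigues(np.array(c['rvec'],float))[0]
    return np.array(c['K'],float),R,np.array(c['tvec'],float).ravel()
def ray(n,uv):
    K,R,t=cal(n); d=R.T@np.linalg.inv(K)@np.array([uv[0],uv[1],1.]); return -R.T@t,d/np.linalg.norm(d)
def plane(n,uv,z):
    o,d=ray(n,uv); return o+d*(z-o[2])/d[2]
def tri(rs):
    A=sum(np.eye(3)-np.outer(d,d) for o,d in rs); b=sum((np.eye(3)-np.outer(d,d))@o for o,d in rs)
    return np.linalg.solve(A,b)
def save(n,f):
    im=eyes.capture(n); cv2.imwrite('pics/'+f,im[:,:,::-1]); return im
def proj(n,p):
    K,R,t=cal(n); q=K@(R@np.array(p)+t); return q[:2]/q[2]
E
python3 - <<'E'
from h import *
np.set_printoptions(precision=4,suppress=True)
s=telemetry.observe();print(s['clock'],s['tcp_pos'],s['tool_rot'],s['width'])
for n in('scene','top'):
    save(n,n+'.png'); print(n,ray(n,(280,210)))
H={'test_nut_top':.032,'reducer_top':.048,'confirm_top':.05,'reject_top':.05,'collar_top':.026,'small_nut_top':.012,'socket_top':.055}
for k,z in H.items():
    rs=[]
    for n in('scene','top'):
        for r in tip_of(n,k)[:3]:
            uv=(r['at'][1]*560,r['at'][0]*420); print(k,n,round(r['score'],2),np.round(uv),plane(n,uv,z))
print(telemetry.observe()['clock'])
E
```

```text
pics
0.0 [ 0.192  -0.5415  0.2319] [-3.1398 -0.      0.3408] 0.09125395512161054
scene (array([1.1868, 0.0774, 1.0623]), array([-0.5824, -0.063 , -0.8105]))
top (array([ 0.3704, -0.0136,  1.2989]), array([ 0.08  , -0.0023, -0.9968]))
test_nut_top scene 0.96 [197. 264.] [ 0.6275 -0.1665  0.032 ]
test_nut_top top 0.72 [253. 156.] [0.6263 0.0594 0.032 ]
test_nut_top top 0.58 [331. 155.] [ 0.63  -0.164  0.032]
reducer_top scene 0.93 [356. 281.] [0.6219 0.191  0.048 ]
reducer_top top 0.55 [208. 155.] [0.629  0.1867 0.048 ]
confirm_top scene 0.56 [142. 197.] [ 0.4746 -0.3375  0.05  ]
confirm_top scene 0.55 [ 95. 256.] [ 0.653  -0.3919  0.05  ]
confirm_top scene 0.51 [144. 140.] [ 0.2904 -0.3894  0.05  ]
confirm_top top 0.7 [394. 204.] [ 0.4846 -0.3346  0.05  ]
confirm_top top 0.64 [419. 203.] [ 0.4878 -0.4041  0.05  ]
confirm_top top 0.57 [408. 141.] [ 0.6643 -0.3785  0.05  ]
reject_top scene 0.61 [121. 139.] [ 0.2978 -0.4505  0.05  ]
reject_top scene 0.57 [ 74. 244.] [ 0.6288 -0.4504  0.05  ]
reject_top scene 0.39 [118. 192.] [ 0.4706 -0.4004  0.05  ]
reject_top top 0.64 [329. 153.] [ 0.6313 -0.1547  0.05  ]
reject_top top 0.63 [415. 204.] [ 0.4848 -0.3942  0.05  ]
reject_top top 0.53 [439. 272.] [ 0.2954 -0.4537  0.05  ]
collar_top scene 0.74 [310. 234.] [0.5012 0.0779 0.026 ]
collar_top top 0.62 [248. 197.] [0.5108 0.0761 0.026 ]
collar_top top 0.24 [294. 205.] [ 0.4874 -0.0574  0.026 ]
small_nut_top scene 0.49 [246. 265.] [ 0.5991 -0.0599  0.012 ]
small_nut_top top 0.58 [297. 163.] [ 0.6091 -0.0674  0.012 ]
socket_top scene 0.9 [295. 269.] [0.6163 0.0547 0.055 ]
socket_top scene 0.51 [313. 233.] [0.5148 0.0836 0.055 ]
socket_top top 0.73 [215. 211.] [0.4687 0.166  0.055 ]
socket_top top 0.46 [252. 159.] [0.616  0.0618 0.055 ]
socket_top top 0.18 [332. 208.] [ 0.4753 -0.161   0.055 ]
0.8
```

View pics/scene.png

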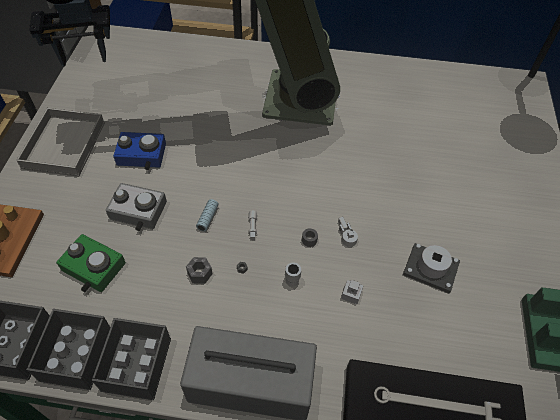

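View pics/top.png

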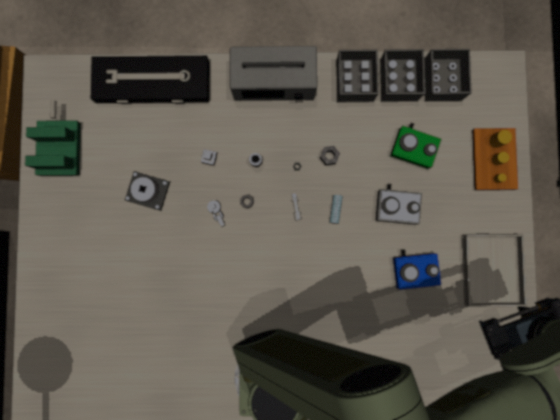

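Scene: the grey console is at (137,203), with its large button at (145,200) and small one at (121,195). The large nut is at (199,269) and the reducer at (352,290). In the top view the same things are at (391,205), (414,207), (330,155) and (208,157).

Look-alikes:
- **Nut:** small nut (242,267), collar (310,237), ring-like parts in the trays.
- **Reducer:** socket (293,272), square blocks in the tray (130,350).
- **Console:** blue (140,147) and green (90,260) copies.

I choose by the description and check in one crop.

```bash
python3 - <<'E'
from h import *
np.set_printoptions(precision=4,suppress=True)
S={'test_nut_top':((199,265),(330,155)),'reducer_top':((354,283),(208,156)),'confirm_top':((144,199),(391,205)),'reject_top':((121,194),(414,207))}
for k,g in S.items():
    rs=[];o=[]
    for n,gg in zip(('scene','top'),g):
        c=[(r['at'][1]*560,r['at'][0]*420) for r in tip_of(n,k)]
        c=[u for u in c if np.hypot(u[0]-gg[0],u[1]-gg[1])<8] or [gg]
        rs.append(ray(n,c[0]));o.append(np.round(c[0],1))
    print(k,o,tri(rs))
tiles=[]
for n,gs in (('scene',[v[0] for k,v in list(S.items())[:3]]),('top',[v[1] for k,v in list(S.items())[:3]])):
    im=cv2.imread('pics/'+n+'.png')
    tiles.append(np.hstack([cv2.resize(im[y-25:y+25,x-25:x+25],(250,250),interpolation=cv2.INTER_CUBIC) for x,y in gs]))
cv2.imwrite('pics/crop.png',np.vstack(tiles))
E
```

```text
test_nut_top [array([197. , 264.4]), array([331.2, 154.6])] [ 0.6294 -0.1646  0.0357]
reducer_top [array([356. , 281.3]), array([207.8, 154.8])] [0.6271 0.1877 0.0567]
confirm_top [array([142.4, 196.8]), array([393.8, 204.2])] [ 0.4836 -0.3318  0.0627]
reject_top [array([118. , 192.2]), array([415.2, 204. ])] [ 0.4835 -0.3903  0.0681]
```

View pics/crop.png

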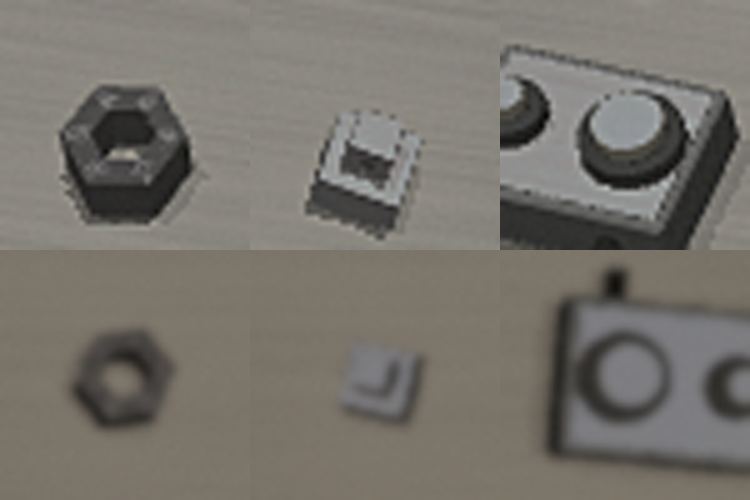

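The crop confirms the choice: a hexagon nut (scene 198.6,265.2; top 329.2,153.8), a stepped square part (354.1,283.8; 207.2,154.4), and the large white button of the grey console (143.8,198.6; 390.2,205).

```bash
python3 - <<'E'
from h import *
np.set_printoptions(precision=4,suppress=True)
S={'nut':((198.6,265.2),(329.2,153.8),.032),'red':((354.1,283.8),(207.2,154.4),.048),'conf':((143.8,198.6),(390.2,205),.055),'rej':((120.5,194),(414,206.5),.055)}
for k,(a,b,z) in S.items(): print(k,tri([ray('scene',a),ray('top',b)]),plane('scene',a,z),plane('top',b,z))
E
```

```text
nut [ 0.6316 -0.1595  0.0372] [ 0.629  -0.1624  0.032 ] [ 0.6324 -0.1584  0.032 ]
red [0.6297 0.1876 0.0501] [0.6287 0.1872 0.048 ] [0.6302 0.1885 0.048 ]
conf [ 0.4828 -0.3269  0.0549] [ 0.4829 -0.3306  0.055 ] [ 0.482  -0.3232  0.055 ]
rej [ 0.4776 -0.3902  0.0537] [ 0.4785 -0.3903  0.055 ] [ 0.4774 -0.3892  0.055 ]
```

```bash
cat >> h.py <<'E'
from scipy.spatial.transform import Rotation as Ro
def shift(p):
    s=telemetry.observe(); R=Ro.from_euler('xyz',s['tool_rot']).as_matrix()
    d=R.T@(np.array(p)-np.array(s['tcp_pos'])); print('t',round(s['clock'],2),'tcp',np.round(s['tcp_pos'],4),np.round(s['tool_rot'],3),'shift cm',np.round(d*100,2))
    return d
E
python3 -c "
from h import *
shift([.6,-.19,.25])"
```

```text
t 1.2 tcp [ 0.1922 -0.542   0.2328] [ 3.141 -0.     0.341] shift cm [ 50.2  -19.54  -1.72]
```

>>> jog_arm(
  moves=[2.5,-1.0,-0.2,0,0,0,0,4.7,-1.8,-0.2,0,0,0,0,4.7,-1.8,-0.2,0,0,0,0,4.7,-1.8,-0.2,0,0,0,0,4.7,-1.8,-0.2,0,0,0,0,4.7,-1.8,-0.2,0,0,0,0,4.7,-1.8,-0.1,0,0,0,0,4.7,-1.8,-0.1,0,0,0,0,4.7,-1.8,-0.1,0,0,0,0,4.7,-1.8,-0.1,0,0,0,0,4.0,-1.6,-0.1,0,0,0,0,1.4,-0.7,0,0,0,0,0],
)

```text
clock: 2.7
tcp_pos: [0.6016, -0.1887, 0.2494]
tool_rot: [-3.142, -0.0, 0.343]
contact_force: [-0.4, 0.2, 0.3]
width: 0.0006
finger_force: 0.0
```

```bash
python3 - <<'E'
from h import *
shift([.6305,-.160,.25])
save('wrist','w1.png')
print(proj('wrist',(.6305,-.16,.032)))
for r in tip_of('wrist','test_nut_top')[:3]:
    uv=(r['at'][1]*560,r['at'][0]*420); print(r['score'],uv,plane('wrist',uv,.032),tri([ray('wrist',uv),ray('top',(329.2,153.8)),ray('scene',(198.6,265.2))]))
E
```

```text
t 2.7 tcp [ 0.6016 -0.1887  0.2494] [-3.142 -0.     0.343] shift cm [ 3.69 -1.73 -0.06]
[265.81941837 149.01035857]
0.69 (266.896, 148.008) [ 0.63050107 -0.16245975  0.032     ] [ 0.63126568 -0.16063448  0.03596741]
```

View pics/w1.png

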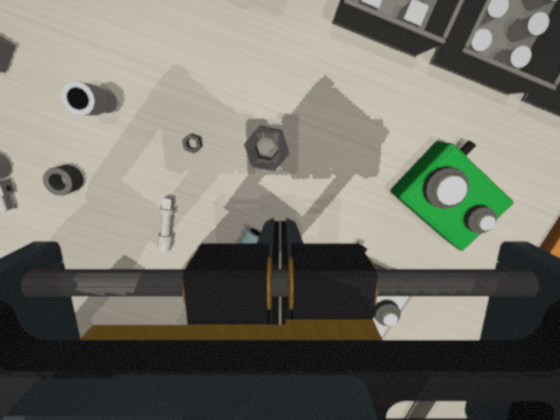

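The wrist view shows the large nut at (267,147), the small nut at (192,142) and the green console at right. The nut position (0.6305, -0.1615) agrees with the other views. Next I move above it and come straight down.

>>> jog_arm(
  moves=[1.8,-0.8,0,0,0,0,0,1.84,-0.8,0,0,0,0,0,0,0,3.5,0,0,0,0,0,0,5.0,0,0,0,0,0,0,5.0,0,0,0,0,0,0,2.8,0,0,0,0,0,0,1.0,0,0,0,0,0,0,0,0,0,0,0],
)

```text
clock: 3.8
tcp_pos: [0.6296, -0.1631, 0.0769]
tool_rot: [3.141, -0.0, 0.341]
contact_force: [-0.3, 0.0, -0.4]
width: 0.0005
finger_force: 0.0
```

```bash
python3 - <<'E'
from h import *
shift([.6305,-.1615,.076])
save('scene','s2.png'); print(proj('scene',telemetry.observe()['tcp_pos']-np.array([0,0,.019])))
im=cv2.imread('pics/s2.png')[190:310,130:270]; cv2.imwrite('pics/s2c.png',cv2.resize(im,None,fx=4,fy=4,interpolation=cv2.INTER_CUBIC))
E
```

```text
t 3.8 tcp [ 0.6296 -0.1631  0.0769] [ 3.141 -0.     0.341] shift cm [ 0.14 -0.12  0.09]
[196.87316945 259.54210558]
```

View pics/s2c.png

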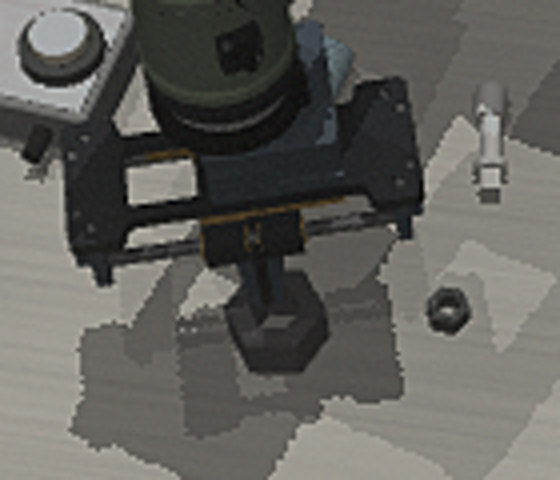

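The fingertips, at about crop (265,315), hang over the nut's hole. A small correction, then I dwell.

>>> jog_arm(
  moves=[0.14,-0.12,0,0,0,0,0,0,0,0,0,0,0,0,0,0,0,0,0,0,0,0,0,0,0,0,0,0,0,0,0,0,0,0,0,0,0,0,0,0,0,0,0,0,0,0,0,0,0,0,0,0,0,0,0,0,0,0,0,0,0,0,0,0,0,0,0,0,0,0,0,0,0,0,0,0,0,0,0,0,0,0,0,0],
)

```text
clock: 5.35
tcp_pos: [0.63, -0.1615, 0.0768]
tool_rot: [3.141, -0.0, 0.341]
contact_force: [-0.1, 0.1, -0.4]
width: 0.0008
finger_force: 0.0
```

>>> jog_arm(
  moves=[0,0,0,0,0,0,0,0,0,0,0,0,0,0,0,0,0,0,0,0,0,0,0,0,0,0,0,0,0,0,0,0,0,0,0,0,0,-3.0,0,0,0,0,0,0,-5.0,0,0,0,0,0,0,-5.0,0,0,0,0,0,0,-4.4,0,0,0,0],
)

```text
clock: 6.48
tcp_pos: [0.6301, -0.1615, 0.2529]
tool_rot: [3.141, -0.001, 0.341]
contact_force: [0.9, -0.4, -0.9]
width: 0.0006
finger_force: 0.0
```

```bash
python3 -c "
from h import *
shift([.60,.15,.25])"
```

```text
t 6.47 tcp [ 0.6301 -0.1615  0.2529] [ 3.141e+00 -1.000e-03  3.410e-01] shift cm [  7.58 -30.37   0.27]
```

>>> jog_arm(
  moves=[0.5,-2.0,0,0,0,0,0,1.0,-4.0,0,0,0,0,0,1.0,-4.0,0,0,0,0,0,1.0,-4.0,0,0,0,0,0,1.0,-4.0,0,0,0,0,0,1.0,-4.0,0,0,0,0,0,1.0,-4.0,0,0,0,0,0,0.7,-3.0,0,0,0,0,0,0.4,-1.4,0,0,0,0,0],
)

```text
clock: 7.6
tcp_pos: [0.599, 0.1522, 0.2495]
tool_rot: [-3.141, 0.002, 0.343]
contact_force: [0.1, 0.6, 1.1]
width: 0.0004
finger_force: 0.0
```

```bash
python3 - <<'E'
from h import *
save('wrist','w2.png')
print(proj('wrist',(.6297,.1876,.048)))
for r in tip_of('wrist','reducer_top')[:3]:
    uv=(r['at'][1]*560,r['at'][0]*420); print(r['score'],uv,plane('wrist',uv,.048),tri([ray('wrist',uv),ray('top',(207.2,154.4)),ray('scene',(354.1,283.8))]))
shift([.6295,.1875,.092])
E
```

```text
[260.73275165 146.51236521]
0.72 (260.008, 142.88400000000001) [0.63380367 0.18788805 0.048     ] [0.63132769 0.18762982 0.05027665]
t 7.7 tcp [0.5995 0.1515 0.2499] [-3.142e+00  1.000e-03  3.430e-01] shift cm [ 4.06 -2.38 15.78]
```

View pics/w2.png

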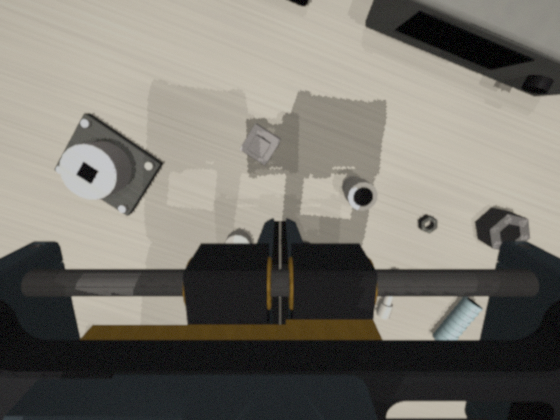

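The wrist view shows the reducer at (262,145), with its drive top near (262,147). That matches the predicted (261,146.5). The socket at (359,195) is well away. I take (0.6305, 0.1875).

>>> jog_arm(
  moves=[2.1,-1.2,0,0,0,0,0,2.05,-1.15,0,0,0,0,0,0,0,3.5,0,0,0,0,0,0,5.0,0,0,0,0,0,0,4.5,0,0,0,0,0,0,2.0,0,0,0,0,0,0,0.8,0,0,0,0,0,0,0,0,0,0,0],
)

```text
clock: 8.7
tcp_pos: [0.6316, 0.1857, 0.0927]
tool_rot: [3.141, 0.0, 0.34]
contact_force: [-0.2, 0.4, 0.0]
width: 0.0003
finger_force: 0.0
```

```bash
python3 - <<'E'
from h import *
shift([.6305,.1875,.092])
E
```

```text
t 8.7 tcp [0.6316 0.1857 0.0927] [3.141 0.    0.34 ] shift cm [-0.04 -0.21  0.07]
```

>>> jog_arm(
  moves=[-0.04,-0.2,0,0,0,0,0,0,0,0,0,0,0,0,0,0,0,0,0,0,0,0,0,0,0,0,0,0,0,0,0,0,0,0,0,0,0,0,0,0,0,0,0,0,0,0,0,0,0,0,0,0,0,0,0,0,0,0,0,0,0,0,0,0,0,0,0,0,0,0,0,0,0,0,0,0,0,0,0,0,0,0,0,0],
)

```text
clock: 10.2
tcp_pos: [0.6303, 0.1882, 0.0927]
tool_rot: [3.142, -0.0, 0.341]
contact_force: [-0.2, 0.1, 0.3]
width: 0.0004
finger_force: 0.0
```

>>> jog_arm(
  moves=[0,0,0,0,0,0,0,0,0,0,0,0,0,0,0,0,0,0,0,0,0,0,0,0,0,0,0,0,0,0,0,0,0,0,0,0,0,-3.0,0,0,0,0,0,0,-5.0,0,0,0,0,0,0,-5.0,0,0,0,0,0,0,-2.8,0,0,0,0],
)

```text
clock: 11.32
tcp_pos: [0.631, 0.1884, 0.2541]
tool_rot: [3.141, -0.005, 0.341]
contact_force: [0.9, 0.1, -1.1]
width: 0.0005
finger_force: 0.0
```

```bash
python3 -c "
from h import *
shift([.46,-.30,.25])"
```

```text
t 11.32 tcp [0.631  0.1884 0.2541] [ 3.141 -0.005  0.341] shift cm [-32.45  40.31   0.28]
```

>>> jog_arm(
  moves=[-1.8,2.2,0,0,0,0,0,-3.3,3.9,0,0,0,0,0,-3.3,3.9,0,0,0,0,0,-3.3,3.9,0,0,0,0,0,-3.3,3.9,0,0,0,0,0,-3.3,3.9,0,0,0,0,0,-3.3,3.9,0,0,0,0,0,-3.3,3.9,0,0,0,0,0,-3.3,3.9,0,0,0,0,0,-3.3,3.9,0,0,0,0,0,-2.7,3.0,0,0,0,0,0,-1.3,1.7,0,0,0,0,0],
)

```text
clock: 12.82
tcp_pos: [0.4352, -0.3278, 0.2508]
tool_rot: [3.141, -0.0, 0.339]
contact_force: [1.5, 0.2, -0.1]
width: 0.0003
finger_force: 0.0
```

```bash
python3 - <<'E'
from h import *
save('wrist','w3.png')
print(proj('wrist',(.4825,-.3265,.055)),proj('wrist',(.4776,-.39,.055)))
for k in('confirm_top','reject_top'):
  for r in tip_of('wrist',k)[:3]:
    uv=(r['at'][1]*560,r['at'][0]*420); print(k,r['score'],uv,plane('wrist',uv,.055))
shift([.4825,-.3265,.12])
E
```

```text
[290.4173867  142.39319351] [339.98845283 164.71620076]
confirm_top 0.69 (293.88800000000003, 144.48) [ 0.48237954 -0.32880243  0.055     ]
reject_top 0.94 (451.584, 32.885999999999996) [ 0.64556687 -0.44256123  0.055     ]
reject_top 0.62 (346.024, 167.202) [ 0.47855211 -0.39392788  0.055     ]
reject_top 0.61 (171.52800000000002, 106.38600000000001) [ 0.47665012 -0.18472037  0.055     ]
t 12.97 tcp [ 0.4362 -0.3263  0.2506] [-3.141 -0.     0.34 ] shift cm [ 4.36  1.57 13.07]
```

View pics/w3.png

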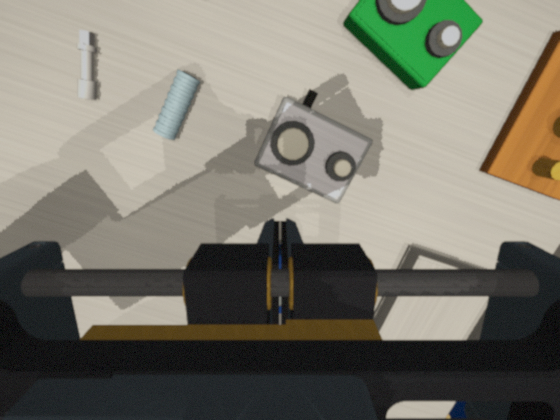

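The wrist view shows the grey console, its large button at (293,143) and small one at (342,166). Estimate (0.4825, -0.328), with the top near 0.055. I go above it and stop about 1 cm short.

>>> jog_arm(
  moves=[2.15,0.85,0,0,0,0,0,2.15,0.85,0,0,0,0,0,0,0,3.0,0,0,0,0,0,0,5.0,0,0,0,0,0,0,5.0,0,0,0,0,0,0,2.5,0,0,0,0,0,0,0.9,0,0,0,0,0,0,0,0,0,0,0],
)

```text
clock: 13.98
tcp_pos: [0.483, -0.3272, 0.087]
tool_rot: [-3.142, -0.0, 0.342]
contact_force: [0.4, 0.3, 0.4]
width: 0.0007
finger_force: 0.0
```

```bash
python3 - <<'E'
from h import *
shift([.4825,-.328,.085])
save('scene','s3.png')
im=cv2.imread('pics/s3.png')[150:250,80:220]; cv2.imwrite('pics/s3c.png',cv2.resize(im,None,fx=5,fy=5,interpolation=cv2.INTER_CUBIC))
E
```

```text
t 13.97 tcp [ 0.483  -0.3272  0.087 ] [-3.142 -0.     0.342] shift cm [-0.07  0.06  0.2 ]
```

View pics/s3c.png

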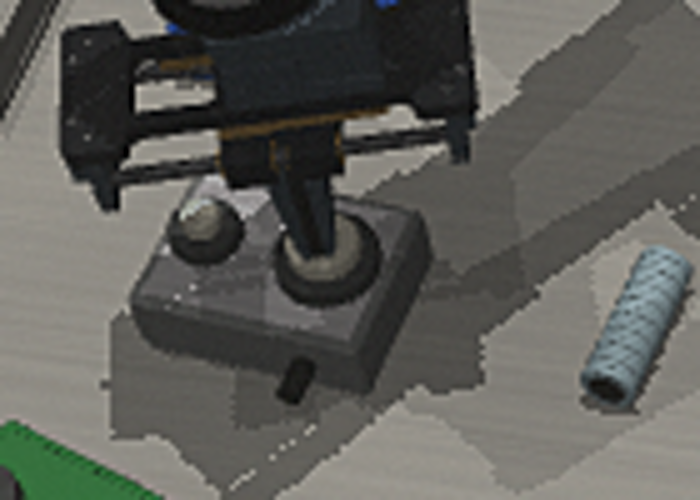

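The fingertips at crop (318,252) are centred over the large button. I press in small steps.

>>> jog_arm(
  moves=[0,0,0.4,0,0,0,0,0,0,0.4,0,0,0,0,0,0,0.3,0,0,0,0,0,0,0,0,0,0,0],
)

```text
clock: 14.52
tcp_pos: [0.4829, -0.3284, 0.0763]
tool_rot: [3.14, -0.001, 0.341]
contact_force: [-0.1, 1.3, 4.5]
width: 0.0005
finger_force: 2.0
```

>>> jog_arm(
  moves=[0,0,0.2,0,0,0,0,0,0,0,0,0,0,0],
)

```text
clock: 14.78
tcp_pos: [0.4829, -0.3284, 0.075]
tool_rot: [3.14, -0.001, 0.341]
contact_force: [0.3, 0.1, 8.4]
width: 0.0005
finger_force: 4.5
```

>>> jog_arm(
  moves=[0,0,0.2,0,0,0,0,0,0,0,0,0,0,0],
)

```text
clock: 15.02
tcp_pos: [0.4829, -0.3284, 0.0749]
tool_rot: [3.139, -0.002, 0.341]
contact_force: [-2.4, 3.0, 20.4]
width: 0.0007
finger_force: 9.9
```

At 20 N the tool no longer sinks (z 0.0749), so the button is on its stop. I lift off.

>>> jog_arm(
  moves=[0,0,0,0,0,0,0,0,0,-1.0,0,0,0,0,0,0,-3.0,0,0,0,0,0,0,-5.0,0,0,0,0,0,0,-5.0,0,0,0,0,0,0,-3.0,0,0,0,0,0,0,0,0,0,0,0,0,0,0,0,0,0,0],
)

```text
clock: 16.02
tcp_pos: [0.4813, -0.3275, 0.2399]
tool_rot: [-3.139, 0.002, 0.341]
contact_force: [-0.8, -0.6, 0.0]
width: 0.0004
finger_force: 0.0
```

```bash
python3 - <<'E'
from h import *
s=telemetry.observe();print(s['tcp_pos'],s['contact_force'])
save('scene','s4.png')
im=cv2.imread('pics/s4.png')[150:310,80:380]; cv2.imwrite('pics/s4c.png',cv2.resize(im,None,fx=2.6,fy=2.6,interpolation=cv2.INTER_CUBIC))
E
```

```text
[ 0.48130064 -0.32747264  0.23992652] [-0.7528103  -0.63076126  0.01837196]
```

View pics/s4c.png

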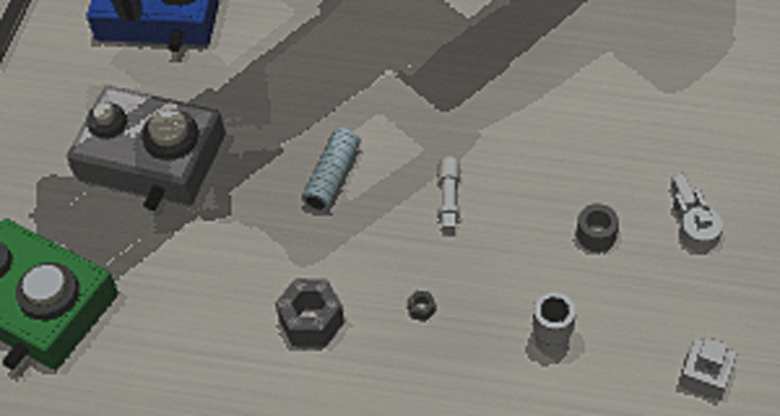

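The large button is up again at crop (168,130). The nut (310,312), the reducer (708,368) and the other parts are where they were, and the arm is clear.

```bash
python3 -c "
from rig import job
print(job.finish_job())"
```

```text
the job is handed in; nothing more can be done
None
```

I pointed at the large nut and then the reducer for about 2 s each without touching either, pressed the console's large button fully down and let it come back up, left every part in place, and handed the job in at about 16 s.

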